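# One turn down on the glue press

### The job

The plywood lamination is in the glue press: bring the pad down by pushing the hand wheel round, clockwise seen from above, by its yellow handle through exactly one full turn, so that the handle comes back over the red pointer, and stop there, because turning on would crush the boards. Push the handle gently with the fingertips, without gripping it, then move clear, and leave everything else on the bench where it is.

Things in the scene. Friction and masses are not known exactly. Their poses are not given: they have to be found in the camera images.
- wheel (a joint): Turning angle of the hand wheel in rad: 0 at the start (handle over the red pointer), growing as it turns clockwise seen from above; one full turn is 6.283. It turns freely on past one turn; backwards it stops at -0.35. It turns stiffly (about 2 to 3 N at the handle) and stays where it is left; one turn lowers the pad by 10 mm.
- handle: The yellow handle: an upright grip on the wheel's rim, free to spin on its own pin, at the end of its white spoke, 24 mm across at its widest and 48 mm high, free on all sides. Origin at the centre of its foot, which is level with the top of the rim, z up. Its axis runs round a circle of 75 mm radius about the wheel's axis.
- wheel_centre (a point): On the wheel's upright axis, level with the top of the rim (about 208 mm above the table). The wheel lies level on top of the press: a dark steel rim 166 mm over all and 16 mm thick, three spokes (one white), and a hub that rises 10 mm above the top of the rim within 20 mm of the axis. Nothing but the handle stands higher.
- pointer (a point): Top of the red pointer on the fixed ring under the wheel, 108 mm from the wheel's axis and 26 mm below the top of the rim. It marks the direction of the handle at the start, and again after each full turn.
- press: The blue glue press, fixed to the table: bed 240 x 270 x 25 mm, two steel columns and a crosshead 60 x 270 mm whose top is 165 mm above the table (nuts to 177 mm), with the wheel on top in the middle. Origin at the middle of the bed's underside, on the wheel's axis; z up, the crosshead runs along y.
- lamination_mid (a point): Centre of the glued plywood lamination (100 x 130 x 38 mm, two boards) lying loose on the press bed under the pad. Leave alone.
- glue_mid (a point): Centre of a yellow glue bottle standing beside the press, 58 mm across, 150 mm high. Leave alone.
- offcut_mid (a point): Centre of a pine offcut 110 x 60 x 38 mm lying beside the press. Leave alone.
- screwdriver_grip (a point): Middle of the handle of a screwdriver lying on the front edge of the press bed (robot side). Leave alone.
- tin_a_mid (a point): Centre of a paint tin, 108 mm across, 127 mm high, with a blue band and a metal lid. Leave alone.
- tin_b_mid (a point): Centre of a white tin, 108 mm across, 127 mm high, with a green lid. Leave alone.
- drill_mid (a point): Middle (half-way up) of a yellow and black cordless drill standing on its battery, 198 mm high, about 165 mm long. Leave alone.
- hammer_grip (a point): Middle of the handle of a hammer lying on the table. Leave alone.

How it is judged (in metres and radians):
On the way, in this order (a step that is already met when the one before it is completed fails the run):
1. in the second quarter of the turn the fingers push the handle (value of joint wheel between 1.57 and 3.14 rad and contact force between the fingers and handle above 0.3 N).
2. in the third quarter the fingers push the handle (value of joint wheel between 3.14 and 4.71 rad and contact force between the fingers and handle above 0.3 N).
3. in the last quarter the fingers push the handle (value of joint wheel between 4.71 and 6.1 rad and contact force between the fingers and handle above 0.3 N).
At the end, for the whole second after the job is handed in: The wheel is at rest one full clockwise turn from where it started, within 0.2 rad (about 11 degrees, 15 mm at the handle) (value of joint wheel between 6.083 and 6.483 rad and velocity of joint wheel between -0.05 and 0.05 rad/s); the robot touches nothing.
It fails at once if the wheel is driven well past one turn (by more than 0.7 rad), into the boards (value of joint wheel above 6.983 rad).
It fails at once if the handle is gripped or shoved hard (over 20 N between fingers and handle) (contact force between the fingers and handle above 20 N).
It fails at once if something else on the bench is moved or lifted by more than 15 mm (distance of any of lamination_mid, glue_mid, offcut_mid, screwdriver_grip, tin_a_mid, tin_b_mid, drill_mid, hammer_grip from where it was at the start of the episode above 0.015 m).
It also fails if it takes over 67 s, if anything falls off the work surface, if the arm or the gripper's body presses on something with over 40 N, if the wrist force passes 120 N, or if a joint passes its speed limit or range.

### The arm

A 6-joint arm with a two-finger parallel gripper is mounted at the origin on the work surface. World frame = base frame: x ahead of the robot, y to its left, z up, the work surface at z = 0. Lengths are in m, angles in degrees, forces in N, time in s.
With the tool pointing down it reaches from about 0.25 to 0.725 m from the base axis. Payload 9.7 kg.
Tool frame: the origin (TCP) lies at the very end of the fingers, on their centre line; the grasp point (between the pads) lies grasp_offset behind it (grasp_offset is the distance from the TCP to the grasp point, in m); z points along the fingers, y is the line along which they close (so a half turn about z gives the same grasp; the last joint's range is limited). The gripper opens to 85 mm and grips with 20 to 120 N. Pads are 22 mm wide; open, the fingers measure 114 mm over their backs; the gripper's body (76 mm by 85 mm) begins 54 mm behind the grasp point. The pads swing forward as they close: fully open they stand 13 mm farther back than shut.
Start: joints at [-67.895, 4.979, 10.078, 95.1, 0, 90], TCP at [0.207, -0.51, 0.231] pointing down, gripper open.
Joint ranges: [-179.16, 179.16], [-48.56, 103.87], [-65.8, 70.77], [-126.05, 130.52], [-82.76, 87.17], [-180, 180]. Speed limits (degrees/s): [127.2, 127.2, 147.25, 180, 180, 180].

### API

Orientations are given as [roll, pitch, yaw] about the fixed x, y, z axes, in that order (R = Rz(yaw) Ry(pitch) Rx(roll)).
In Python, from workcell import get_obs, camera, calibration, job_done, recognise, cut_out, mark_of, grasp_offset gives the robot as it stands.
- The arm moves only by the tool servo_tool, never from a script. Its argument "moves" is a list of rows, each a list of 3 entries, a list of its own where there are three numbers: the turn, a rotation vector about the tool's x, y, z in degrees, then the shift along the tool's x, y, z in m, then the opening in per cent of the stroke, from 0 (shut) to 100 (fully open). In form: [[[ax, ay, az], [x, y, z], claw], ...]. A call has 1 to 12 rows; each row shifts and turns the commanded pose from where the row before left it, along the tool's axes as they then stand; what a row does not reach is not made up. A row lasts 1/10 s, in which the tool goes at most 50 mm and 8.59 degrees, less where a joint would pass 70% of its speed; a pose out of reach is approached as far as the arm can. A call is refused whole if a number of a shift passes 0.05 or a number of a turn 8.59, either way. A call with a gripper value outside its range is refused whole. The fingers move at their own pace and stop on an object; "force" is the grip in N (left out, the last holds). Time passes only in rows, so rows that do not move let the fingers close. It gives the time, the measured TCP pose, the force, the opening and the grip force at its end, in the units of the state.
- get_obs(): the state, without advancing time (a new reading comes with each control period).
- camera(name): name is "scene" or "top" or "wrist"; returns (picture, depth): 480x640x3 uint8, red, green, blue; 480x640 float32, m along the optical axis (not along the pixel's ray), 0 where there is no reading.
- calibration(name): a dict with "camera_matrix" (3x3 intrinsics, pixels), "dist" ([k1, k2, p1, p2, k3] as OpenCV has them; the pictures are not rectified), "R" (3x3) and "t" (3): a world point X has camera coordinates R X + t. Camera axes: x right, y down, z forward; pixel columns grow to the right and rows downward; lengths in m; the calibration is good to about 2 mm. A picture is of the moment at which its call begins: read the wrist's pose just before it. calibration takes no time and is no camera call; for the wrist camera it gives the pose at the moment of the call.
- job_done(): hands the job in; it is judged then, once.
Trained networks look in the newest picture that a camera, given by its name, has taken for a name from the list of things; names that differ only in an ending like _2 or _b are one class to them, and where a whole thing is asked for, a point or a joint stands for the part that bears it (a point fixed in the world has none). Each returns a list of dicts, best first, with "score" (0 to 1); they miss things now and then, are a little off and sometimes report something else, mostly with a low value. They report only what shows in the picture. A call takes as long as a camera call.
- recognise(name, camera): "xyz" ([x, y, z] in m, in the coordinates of the camera as it stood for that picture, good to about 4 mm: the middle of the surface that is visible of it).
- cut_out(name, camera): "mask" (480x640 bool, what is visible of it).
- mark_of(name, camera): "xyz" ([x, y, z] in m, in the coordinates of the camera as it stood for that picture, good to about 4 mm: a listed point, or the origin of a listed thing).
The state is a dict: "time": time; "q": joint angles; "qd": joint speeds; "joint_efforts": joint torques, N m; "ee_pos": TCP position; "tcp_rot": TCP orientation; "wrist_force": force on the tool from outside, world axes, zero at the start; "torque": the same for the moment, N m; "opening": finger opening in m; "grasp_force": force on a finger pad.
Only numpy, scipy, OpenCV 4.12 (cv2) and the standard library are available. Lean on these libraries where they do the work, as an engineer would, in place of code of your own. Each camera call takes 0.05 s, during which the arm holds its last target. There are 200 camera calls.

## Working session

There is one attempt and no reset: what is moved stays moved. The work goes in short steps, Python scripts to look and compute and a tool call to move; the robot and the scene stay as the last step left them, time stands still between calls to the robot, and variables do not carry over. Pictures are saved under pics/ and viewed, at most 10 in all, crops included, and the job is handed in when it is done.

Besides the shell and the picture viewer there is one more tool, called by a JSON object that holds its "fn" and its "kwargs". servo_tool: Moves the arm, as the interface text tells. Its arguments: {"type":"object","properties":{"moves":{"type":"array"},"force":{"type":"number"}},"required":["moves"]}

```bash
mkdir -p pics; cat > h.py <<'E'
import numpy as np,cv2
from workcell import *
def w(cam,xyz):
    c=calibration(cam); return np.array(c["R"]).T@(np.array(xyz)-np.array(c["t"]))
E
python3 - <<'E'
from h import *
print(get_obs(),grasp_offset if not callable(grasp_offset) else grasp_offset())
for cam in("scene","top"):
    p,d=camera(cam); cv2.imwrite(f"pics/{cam}0.png",p[:,:,::-1])
    for n in("handle","wheel_centre","pointer","press","drill_mid","glue_mid","tin_a_mid","tin_b_mid"):
        try: print(cam,n,[(round(r["score"],2),w(cam,r["xyz"]).round(3)) for r in mark_of(n,cam)[:2]])
        except Exception as e: print(n,e)
E
```

```text
{'time': 0.0, 'q': array([-6.78937286e+01,  5.01243126e+00,  1.00336037e+01,  9.51002864e+01,
        1.44629300e-03,  8.99998129e+01]), 'qd': array([-0.06797495,  0.01681662,  0.04440056,  0.08472621, -0.05297357,
       -0.01565677]), 'joint_efforts': array([-1.99770700e-03, -5.20377374e+01,  4.64811337e+01,  1.59183552e-02,
       -6.51638879e-05, -3.27740565e-06]), 'ee_pos': array([ 0.20689607, -0.50934452,  0.23056269]), 'tcp_rot': array([-1.79920886e+02, -1.44655002e-03,  2.21064566e+01]), 'wrist_force': array([-0.20648963, -0.26058445, -0.5619232 ]), 'torque': array([-0.01680326,  0.01963523,  0.00023288]), 'grasp_force': 0.0, 'opening': 0.08526751469159946} 0.0187
scene handle [(0.7, array([ 0.497, -0.063,  0.21 ]))]
scene wheel_centre [(0.55, array([0.524, 0.005, 0.209]))]
scene pointer [(0.71, array([ 0.492, -0.098,  0.182]))]
scene press [(0.88, array([0.525, 0.006, 0.001]))]
scene drill_mid [(0.66, array([0.417, 0.517, 0.098]))]
scene glue_mid [(0.98, array([0.574, 0.199, 0.075]))]
scene tin_a_mid [(0.77, array([ 0.65 , -0.473,  0.062]))]
scene tin_b_mid [(0.84, array([0.585, 0.463, 0.062]))]
top handle [(0.64, array([ 0.498, -0.068,  0.209]))]
top wheel_centre [(0.85, array([0.518, 0.003, 0.209]))]
top pointer [(0.6, array([ 0.487, -0.099,  0.185]))]
top press [(0.72, array([ 0.517,  0.007, -0.   ]))]
top drill_mid [(0.74, array([0.411, 0.522, 0.1  ]))]
top glue_mid [(0.66, array([0.569, 0.194, 0.072]))]
top tin_a_mid [(0.96, array([ 0.644, -0.475,  0.066]))]
top tin_b_mid [(0.58, array([0.586, 0.47 , 0.064]))]
```

View pics/top0.png

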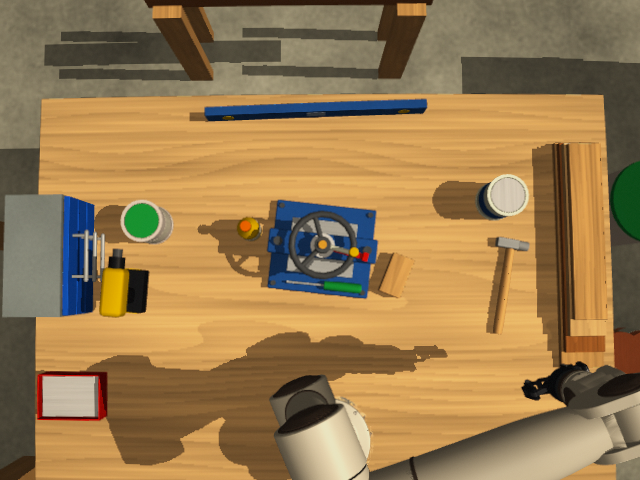

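View pics/scene0.png

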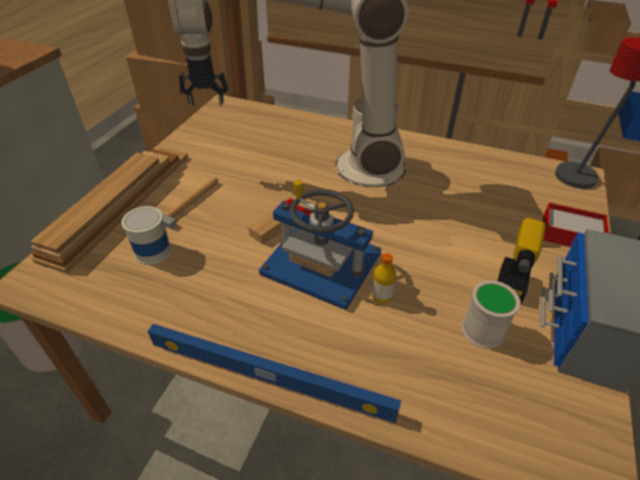

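The top view shows the wheel centre at (322,244), the handle at (354,252) just inside the red pointer, and the route in from the robot side clear. In the scene view the handle stands upright at (298,188). I'll push with shut fingers from behind, turning the tool along with the wheel.

{"fn": "servo_tool", "kwargs": {"moves": [[[0, 0, 0], [0.0388, -0.0238, -0.006], 0], [[0, 0, 0], [0.0388, -0.0238, -0.006], 0], [[0, 0, 0], [0.0388, -0.0238, -0.006], 0], [[0, 0, 0], [0.0388, -0.0238, -0.006], 0], [[0, 0, 0], [0.0388, -0.0238, -0.006], 0], [[0, 0, 0], [0.0388, -0.0238, -0.006], 0], [[0, 0, 0], [0.0388, -0.0238, -0.006], 0], [[0, 0, 0], [0.0388, -0.0238, -0.006], 0], [[0, 0, 0], [0.0388, -0.0238, -0.006], 0], [[0, 0, 0], [0.0388, -0.0238, -0.006], 0], [[0, 0, 0], [0.0388, -0.0238, -0.006], 0], [[0, 0, 0], [0.0388, -0.0238, -0.006], 0]]}}

```text
time: 2.1
ee_pos: [0.5317, -0.0679, 0.3037]
tcp_rot: [180.0, -0.0, 22.1]
wrist_force: [0.9, -1.8, -0.3]
opening: -0.0003
grasp_force: 0.0
```

{"fn": "servo_tool", "kwargs": {"moves": [[[0, 0, -8.4], [0, 0, 0], 0], [[0, 0, -8.4], [0, 0, 0], 0], [[0, 0, -8.4], [0, 0, 0], 0], [[0, 0, -8.4], [0, 0, 0], 0], [[0, 0, -8.4], [0, 0, 0], 0], [[0, 0, -8.4], [0, 0, 0], 0], [[0, 0, -8.4], [0, 0, 0], 0], [[0, 0, -8.4], [0, 0, 0], 0], [[0, 0, -8.4], [0, 0, 0], 0], [[0, 0, -8.4], [0, 0, 0], 0], [[0, 0, -8.4], [0, 0, 0], 0], [[0, 0, -8.4], [0, 0, 0], 0]]}}

```text
time: 3.3
ee_pos: [0.5309, -0.0698, 0.3033]
tcp_rot: [180.0, 0.0, 123.3]
wrist_force: [0.0, 0.3, 0.0]
opening: 0.0001
grasp_force: 0.0
```

{"fn": "servo_tool", "kwargs": {"moves": [[[0, 0, -8.4], [0, 0, 0], 0], [[0, 0, -8.4], [0, 0, 0], 0], [[0, 0, -8.4], [0, 0, 0], 0], [[0, 0, -8.4], [0, 0, 0], 0], [[0, 0, -6], [0, 0, 0], 0], [[0, 0, 0], [0, 0, 0], 0], [[0, 0, 0], [0, 0, 0], 0]]}}

```text
time: 4.0
ee_pos: [0.5309, -0.0698, 0.3033]
tcp_rot: [180.0, 0.0, 162.3]
wrist_force: [-0.5, 0.2, -0.3]
opening: 0.0003
grasp_force: 0.0
```

```bash
python3 - <<'E'
from h import *
o=get_obs();print(o['time'],o['ee_pos'],o['tcp_rot'],o['q'],o['opening'],o['wrist_force'])
for cam in("wrist","top"):
    p,d=camera(cam); cv2.imwrite(f"pics/{cam}1.png",p[:,:,::-1])
    for n in("handle","wheel_centre","pointer"):
        print(cam,n,[(round(r["score"],2),w(cam,r["xyz"]).round(4)) for r in mark_of(n,cam)[:2]])
E
```

```text
4.0 [ 0.53088007 -0.06975057  0.30330345] [1.79998864e+02 2.28524816e-03 1.62320780e+02] [-7.48540805e+00  5.29751265e+00  1.85763141e+01  1.03276351e+02
  7.13138066e-04  1.01938120e+01] 0.00027149217862215696 [-0.45836097  0.20273445 -0.29475474]
wrist handle [(0.65, array([ 0.4982, -0.064 ,  0.211 ]))]
wrist wheel_centre [(0.72, array([0.5183, 0.0085, 0.2081]))]
wrist pointer [(0.97, array([ 0.4906, -0.0978,  0.1827]))]
top handle []
top wheel_centre [(0.69, array([ 0.5181, -0.0015,  0.206 ]))]
top pointer []
```

View pics/wrist1.png

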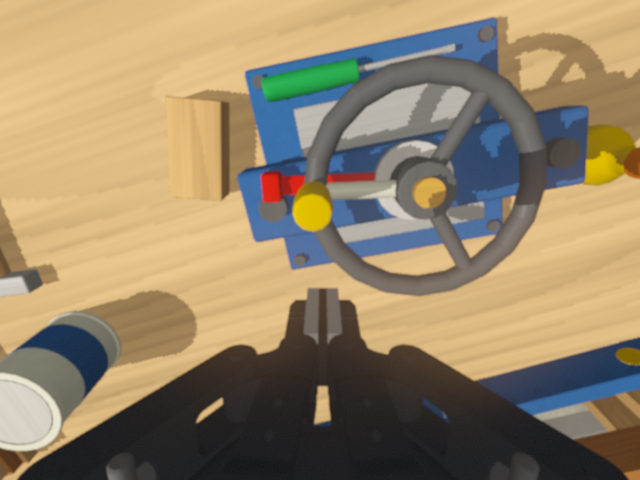

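The wrist view shows the shut fingertips at (322,295), well clear behind the handle at (313,206), with the pointer at (271,186). From these readings, yaw = q1 − q6 + 180. To leave a full turn of range on joint 6, I need to start with the tool flipped half a turn, at a yaw of about 344.

{"fn": "servo_tool", "kwargs": {"moves": [[[0, 0, -8.5], [0, 0, 0], 0], [[0, 0, -8.5], [0, 0, 0], 0], [[0, 0, -8.5], [0, 0, 0], 0], [[0, 0, -8.5], [0, 0, 0], 0], [[0, 0, -8.5], [0, 0, 0], 0], [[0, 0, -8.5], [0, 0, 0], 0], [[0, 0, -8.5], [0, 0, 0], 0], [[0, 0, -8.5], [0, 0, 0], 0], [[0, 0, -8.5], [0, 0, 0], 0], [[0, 0, -8.5], [0, 0, 0], 0], [[0, 0, -8.5], [0, 0, 0], 0]]}}

```text
time: 5.5
ee_pos: [0.5309, -0.0697, 0.3033]
tcp_rot: [180.0, 0.0, -103.7]
wrist_force: [0.1, 0.2, -0.1]
opening: 0.0002
grasp_force: 0.0
```

{"fn": "servo_tool", "kwargs": {"moves": [[[0, 0, -8.5], [0, 0, 0], 0], [[0, 0, -8.5], [0, 0, 0], 0], [[0, 0, -8.5], [0, 0, 0], 0], [[0, 0, -8.5], [0, 0, 0], 0], [[0, 0, -8.5], [0, 0, 0], 0], [[0, 0, -8.5], [0, 0, 0], 0], [[0, 0, -8.5], [0, 0, 0], 0], [[0, 0, -8.5], [0, 0, 0], 0], [[0, 0, -8.5], [0, 0, 0], 0], [[0, 0, -8.5], [0, 0, 0], 0], [[0, 0, -3.2], [0.0055, -0.0026, 0], 0], [[0, 0, 0], [0, 0, 0], 0]]}}

```text
time: 6.7
ee_pos: [0.5372, -0.0691, 0.3031]
tcp_rot: [-180.0, 0.0, -15.8]
wrist_force: [0.3, 0.3, -0.2]
opening: -0.0002
grasp_force: 0.0
```

{"fn": "servo_tool", "kwargs": {"moves": [[[0, 0, 0], [0, 0, 0.02], 0], [[0, 0, 0], [0, 0, 0.02], 0], [[0, 0, 0], [0, 0, 0.02], 0], [[0, 0, 0], [0, 0, 0.01], 0], [[0, 0, 0], [0, 0, 0.006], 0], [[0, 0, 0], [0, 0, 0.005], 0], [[0, 0, 0], [0, 0, 0], 0]]}}

```text
time: 7.4
ee_pos: [0.5369, -0.0691, 0.2223]
tcp_rot: [-180.0, -0.0, -15.8]
wrist_force: [0.3, 0.0, 0.6]
opening: -0.0002
grasp_force: 0.0
```

{"fn": "servo_tool", "kwargs": {"moves": [[[0, 0, 0], [-0.0028, 0.00145, 0], 0], [[0, 0, 0], [-0.00284, 0.00133, 0], 0], [[0, 0, 0], [-0.0029, 0.0012, 0], 0], [[0, 0, 0], [-0.00295, 0.0011, 0], 0], [[0, 0, 0], [-0.003, 0.00097, 0], 0], [[0, 0, 0], [-0.003, 0.00084, 0], 0], [[0, 0, 0], [-0.00306, 0.0007, 0], 0], [[0, 0, 0], [-0.0031, 0.0006, 0], 0], [[0, 0, 0], [-0.0031, 0.00045, 0], 0], [[0, 0, 0], [-0.0031, 0.0003, 0], 0], [[0, 0, 0], [-0.0031, 0.0002, 0], 0], [[0, 0, 0], [-0.0031, 0.0001, 0], 0]]}}

```text
time: 8.6
ee_pos: [0.4995, -0.0681, 0.2224]
tcp_rot: [180.0, -0.0, -15.8]
wrist_force: [1.9, -0.3, 1.7]
opening: 0.0
grasp_force: 1.1
```

{"fn": "servo_tool", "kwargs": {"moves": [[[0, 0, 4], [-0.0052, -0.0002, 0], 0], [[0, 0, 4], [-0.0052, -0.0002, 0], 0], [[0, 0, 4], [-0.0052, -0.0002, 0], 0], [[0, 0, 4], [-0.0052, -0.0002, 0], 0], [[0, 0, 4], [-0.0052, -0.0002, 0], 0], [[0, 0, 4], [-0.0052, -0.0002, 0], 0]]}}

```text
time: 9.2
ee_pos: [0.4719, -0.0536, 0.2223]
tcp_rot: [180.0, -0.0, -40.0]
wrist_force: [2.0, -2.0, 2.1]
opening: 0.0003
grasp_force: 1.1
```

```bash
cat >> h.py <<'E'
C=np.array([.520,.0045])
def st(cam=None):
    o=get_obs(); r=o['ee_pos'][:2]-C; ph=np.degrees(np.arctan2(r[1],r[0])); yaw=o['tcp_rot'][2]
    print('t',o['time'],'r',np.hypot(*r).round(4),'phi',ph.round(1),'yawoff',((yaw-ph-90+180)%360-180).round(1),'z',o['ee_pos'][2].round(4),'q6',o['q'][5].round(1),'F',o['wrist_force'].round(1))
    for cam in ("wrist","scene"):
        p,d=camera(cam); cv2.imwrite(f"pics/{cam}_{o['time']:.0f}.png",p[:,:,::-1])
        for m in mark_of("handle",cam)[:1]:
            x=w(cam,m["xyz"]);rr=x[:2]-C;print(cam,round(m["score"],2),x.round(4),'r',np.hypot(*rr).round(4),'phi_h',np.degrees(np.arctan2(rr[1],rr[0])).round(1))
E
python3 -c "from h import *;st()"
```

```text
t 9.2 r 0.0754 phi -129.6 yawoff -0.4 z 0.2223 q6 -146.5 F [ 2.  -2.   2.1]
scene 0.48 [ 0.454  -0.0349  0.2092] r 0.0769 phi_h -149.2
```

{"fn": "servo_tool", "kwargs": {"moves": [[[0, 0, 5], [-0.0065, -0.0003, 0], 0], [[0, 0, 5], [-0.0065, -0.0003, 0], 0], [[0, 0, 5], [-0.0065, -0.0003, 0], 0], [[0, 0, 5], [-0.0065, -0.0003, 0], 0], [[0, 0, 5], [-0.0065, -0.0003, 0], 0], [[0, 0, 5], [-0.0065, -0.0003, 0], 0], [[0, 0, 5], [-0.0065, -0.0003, 0], 0], [[0, 0, 5], [-0.0065, -0.0003, 0], 0], [[0, 0, 5], [-0.0065, -0.0003, 0], 0], [[0, 0, 5], [-0.0065, -0.0003, 0], 0], [[0, 0, 5], [-0.0065, -0.0003, 0], 0], [[0, 0, 5], [-0.0065, -0.0003, 0], 0]]}}

```text
time: 10.6
ee_pos: [0.4466, 0.0163, 0.222]
tcp_rot: [180.0, -0.1, -99.9]
wrist_force: [-0.6, -2.6, 1.1]
opening: 0.0003
grasp_force: 1.2
```

```bash
python3 -c "from h import *;st()"
```

```text
t 10.6 r 0.0744 phi 170.9 yawoff -0.8 z 0.222 q6 -78.0 F [-0.6 -2.6  1.1]
scene 0.43 [0.4527 0.0393 0.2078] r 0.0757 phi_h 152.6
```

{"fn": "servo_tool", "kwargs": {"moves": [[[0, 0, 5], [-0.0065, -0.0003, 0], 0], [[0, 0, 5], [-0.0065, -0.0003, 0], 0], [[0, 0, 5], [-0.0065, -0.0003, 0], 0], [[0, 0, 5], [-0.0065, -0.0003, 0], 0], [[0, 0, 5], [-0.0065, -0.0003, 0], 0], [[0, 0, 5], [-0.0065, -0.0003, 0], 0], [[0, 0, 5], [-0.0065, -0.0003, 0], 0], [[0, 0, 5], [-0.0065, -0.0003, 0], 0], [[0, 0, 5], [-0.0065, -0.0003, 0], 0], [[0, 0, 5], [-0.0065, -0.0003, 0], 0], [[0, 0, 5], [-0.0065, -0.0003, 0], 0], [[0, 0, 5], [-0.0065, -0.0003, 0], 0]]}}

```text
time: 12.0
ee_pos: [0.4945, 0.0734, 0.2222]
tcp_rot: [180.0, -0.1, -159.8]
wrist_force: [-1.7, -0.5, 1.3]
opening: -0.0003
grasp_force: 1.2
```

{"fn": "servo_tool", "kwargs": {"moves": [[[0, 0, 5], [-0.0065, -0.0003, 0], 0], [[0, 0, 5], [-0.0065, -0.0003, 0], 0], [[0, 0, 5], [-0.0065, -0.0003, 0], 0], [[0, 0, 5], [-0.0065, -0.0003, 0], 0], [[0, 0, 5], [-0.0065, -0.0003, 0], 0], [[0, 0, 5], [-0.0065, -0.0003, 0], 0], [[0, 0, 5], [-0.0065, -0.0003, 0], 0], [[0, 0, 5], [-0.0065, -0.0003, 0], 0], [[0, 0, 5], [-0.0065, -0.0003, 0], 0], [[0, 0, 5], [-0.0065, -0.0003, 0], 0], [[0, 0, 5], [-0.0065, -0.0003, 0], 0], [[0, 0, 5], [-0.0065, -0.0003, 0], 0]]}}

```text
time: 13.2
ee_pos: [0.568, 0.0605, 0.2222]
tcp_rot: [-180.0, -0.1, 140.2]
wrist_force: [-2.4, 1.6, 1.1]
opening: 0.0003
grasp_force: 1.3
```

```bash
python3 -c "from h import *;st()"
```

```text
t 13.2 r 0.0738 phi 49.4 yawoff 0.8 z 0.2222 q6 45.9 F [-2.4  1.6  1.1]
scene 0.44 [0.5834 0.0435 0.2078] r 0.0745 phi_h 31.6
```

{"fn": "servo_tool", "kwargs": {"moves": [[[0, 0, 5], [-0.0065, -0.0003, 0], 0], [[0, 0, 5], [-0.0065, -0.0003, 0], 0], [[0, 0, 5], [-0.0065, -0.0003, 0], 0], [[0, 0, 5], [-0.0065, -0.0003, 0], 0], [[0, 0, 5], [-0.0065, -0.0003, 0], 0], [[0, 0, 5], [-0.0065, -0.0003, 0], 0], [[0, 0, 5], [-0.0065, -0.0003, 0], 0], [[0, 0, 5], [-0.0065, -0.0003, 0], 0], [[0, 0, 5], [-0.0065, -0.0003, 0], 0], [[0, 0, 5], [-0.0065, -0.0003, 0], 0], [[0, 0, 5], [-0.0065, -0.0003, 0], 0], [[0, 0, 5], [-0.0065, -0.0003, 0], 0]]}}

```text
time: 14.6
ee_pos: [0.5936, -0.009, 0.2223]
tcp_rot: [180.0, -0.0, 80.2]
wrist_force: [1.3, 3.4, 0.9]
opening: -0.0001
grasp_force: 1.2
```

{"fn": "servo_tool", "kwargs": {"moves": [[[0, 0, 5], [-0.0065, -0.0003, 0], 0], [[0, 0, 5], [-0.0065, -0.0003, 0], 0], [[0, 0, 5], [-0.0065, -0.0003, 0], 0], [[0, 0, 5], [-0.0065, -0.0003, 0], 0], [[0, 0, 5], [-0.0065, -0.0003, 0], 0], [[0, 0, 5], [-0.0065, -0.0003, 0], 0], [[0, 0, 5], [-0.0065, -0.0003, 0], 0], [[0, 0, 5], [-0.0065, -0.0003, 0], 0], [[0, 0, 5], [-0.0065, -0.0003, 0], 0], [[0, 0, 5], [-0.0065, -0.0003, 0], 0], [[0, 0, 4], [-0.0052, -0.0002, 0], 0], [[0, 0, 0], [0, 0, 0], 0]]}}

```text
time: 15.8
ee_pos: [0.5525, -0.0635, 0.2225]
tcp_rot: [180.0, -0.0, 26.3]
wrist_force: [0.3, -0.2, 0.1]
opening: 0.0003
grasp_force: 0.0
```

```bash
python3 -c "from h import *;st()"
```

```text
t 15.8 r 0.0754 phi -64.4 yawoff 0.7 z 0.2225 q6 147.1 F [ 0.3 -0.2  0.1]
scene 0.44 [0.4141 0.5185 0.1026] r 0.5248 phi_h 101.6
```

```bash
python3 - <<'E'
from h import *
a=cv2.imread("pics/wrist_16.png"); p,d=camera("top"); b=p[180:320,240:440,::-1]
cv2.imwrite("pics/c1.png",np.hstack([cv2.resize(a,(400,300)),cv2.resize(b,(400,300))]))
E
```

```text
(no output)
```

View pics/c1.png

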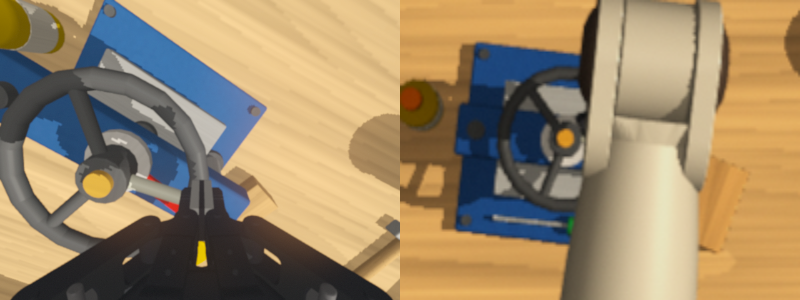

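The wrist crop shows the white spoke, from (100,183) to (180,205), just short of the red pointer at (165,208). About 22° is left, so I'll finish slowly.

{"fn": "servo_tool", "kwargs": {"moves": [[[0, 0, 2], [-0.0026, -0.0001, 0], 0], [[0, 0, 2], [-0.0026, -0.0001, 0], 0], [[0, 0, 2], [-0.0026, -0.0001, 0], 0], [[0, 0, 2], [-0.0026, -0.0001, 0], 0], [[0, 0, 2], [-0.0026, -0.0001, 0], 0], [[0, 0, 2], [-0.0026, -0.0001, 0], 0], [[0, 0, 2], [-0.0026, -0.0001, 0], 0], [[0, 0, 2], [-0.0026, -0.0001, 0], 0], [[0, 0, 2], [-0.0026, -0.0001, 0], 0], [[0, 0, 2], [-0.0026, -0.0001, 0], 0], [[0, 0, 2], [-0.0026, -0.0001, 0], 0], [[0, 0, 0], [0, 0, 0], 0]]}}

```text
time: 17.25
ee_pos: [0.5255, -0.0702, 0.2223]
tcp_rot: [-180.0, -0.0, 4.2]
wrist_force: [0.4, 1.1, -0.3]
opening: -0.0002
grasp_force: 0.2
```

{"fn": "servo_tool", "kwargs": {"moves": [[[0, 0, 0], [0.004, 0, 0], 0], [[0, 0, 0], [0.004, 0, 0], 0], [[0, 0, 0], [0, 0, -0.03], 0], [[0, 0, 0], [0, 0, -0.04], 0], [[0, 0, 0], [0, 0, -0.04], 0], [[0, 0, 0], [0.02, 0, 0], 0], [[0, 0, 0], [0, 0, 0], 0], [[0, 0, 0], [0, 0, 0], 0]]}}

```text
time: 18.05
ee_pos: [0.5535, -0.0682, 0.3312]
tcp_rot: [-180.0, 0.1, 4.2]
wrist_force: [-0.2, -0.5, -0.3]
opening: -0.0003
grasp_force: 0.0
```

```bash
python3 - <<'E'
from h import *
st()
for n in("pointer","wheel_centre"):
    for m in mark_of(n,"wrist")[:1]: print(n,w("wrist",m["xyz"]))
E
ls pics
```

```text
t 18.05 r 0.08 phi -65.3 yawoff -20.5 z 0.3312 q6 168.7 F [-0.2 -0.5 -0.3]
wrist 0.85 [ 0.4988 -0.0649  0.2088] r 0.0726 phi_h -107.0
scene 0.73 [ 0.4977 -0.0677  0.2081] r 0.0756 phi_h -107.2
pointer [ 0.49289946 -0.09665711  0.18352498]
wheel_centre [0.51887721 0.00916081 0.20974682]
c1.png
scene0.png
scene_11.png
scene_13.png
scene_16.png
scene_18.png
scene_9.png
top0.png
top1.png
wrist1.png
wrist_11.png
wrist_13.png
wrist_16.png
wrist_18.png
wrist_9.png
```

View pics/wrist_18.png

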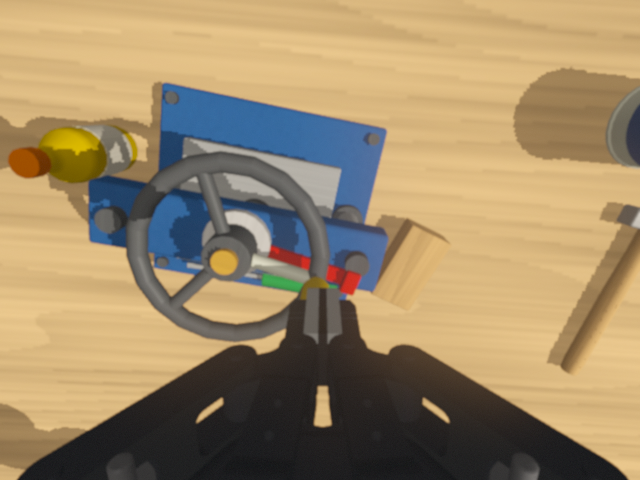

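The handle at (318,285) is back over the pointer at (348,282), with the spoke lying along the red bar. The fingers are above it and clear, and everything else is where it was, so I'm handing in.

```bash
python3 -c "from workcell import *;print(job_done())"
```

```text
the job is handed in; nothing more can be done
None
```

I pushed the wheel through one full clockwise turn with the shut fingertips; the handle measures within about 1° of its starting direction over the red pointer, the arm is clear, nothing else looked moved, and the job is handed in (no verdict was returned).

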